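# Slide out an absorber plate and lay it over the check source

### The arm

A 6-joint arm with a two-finger parallel gripper is mounted at the origin on a cart in front of the work surface, level with it; the furniture and walls round the work are solid. World frame = base frame: x ahead of the robot, y to its left, z up, the work surface at z = 0. Lengths are in mm, angles in rad, forces in N, time in s.
With the tool pointing down it reaches from about 325 to 900 mm from the base axis. Payload 6.1 kg.
Tool frame: the origin (TCP) lies on the mounting face of the last link; the fingertips stand 182 mm ahead of it and the grasp point (between the pads) lies 164 mm ahead of it (robot.hold_point_z is the distance from the TCP to the grasp point, in mm); z points along the fingers, y is the direction in which the jaws open and shut (so a half turn about z gives the same grasp; the last joint's range is limited). The gripper opens to 87 mm and grips with 3 to 60 N. Pads are 19 mm wide; open, the fingers measure 117 mm over their backs; the gripper's body (75 mm by 190 mm) begins 51 mm behind the grasp point.
Start: joints at [1.018, 0.22, 1.526, -0, 1.395, -0.126], TCP at [258.723, 568.929, 404.738] pointing down, gripper open.
Joint ranges: [-2.98, 2.98], [-0.91, 2.08], [0.09, 2.57], [-1.24, 4.39], [0.2, 2.65], [-2.68, 2.68]. Speed limits (rad/s): [2.57, 2.57, 3.01, 3.14, 3.14, 3.14].

### API

Orientations are given as a 3x3 rotation matrix whose columns are the frame's x, y, z axes.
In Python, from station import robot, eyes gives the robot as it stands.
- The arm moves only by the tool drive_tool, never from a script. Its arguments are lists of equal length, an entry for each row: "dp": the shift along the tool's x, y, z in m, a list of three; "dr": the turn, a rotation vector about the tool's x, y, z in degrees, a list of three; "fingers": the finger opening in m, from 0 to 0.087. A call has 1 to 12 rows; each row shifts and turns the commanded pose from where the row before left it, along the tool's axes as they then stand; what a row does not reach is not made up. A row lasts 1/12 s, in which the tool goes at most 41.7 mm and 7.16 degrees, less where a joint would pass 70% of its speed; a pose out of reach is approached as far as the arm can. A call is refused whole if a number of a shift passes 0.0417 or a number of a turn 7.16, either way. A call with a gripper value outside its range is refused whole. The fingers move at their own pace and stop on an object; "grip_force" is the grip in N (left out, the last holds). Time passes only in rows, so rows that do not move let the fingers close. It gives the time, the measured TCP pose, the force and the opening at its end, in the units of the state.
- robot.state(): the state, without advancing time (a new reading comes with each control period).
- eyes.grab_frame(name): name is "scene" or "top" or "wrist"; returns (picture, depth): 420x560x3 uint8, red, green, blue; 420x560 float32, mm along the optical axis (not along the pixel's ray), 0 where there is no reading.
- eyes.camera_info(name): a dict with "vfov" (degrees; the focal length in pixels is half the picture's height over the tangent of half this angle, whatever the lens; pixels are square), "cx", "cy" (the principal point, pixels), "dist" ([k1, k2, p1, p2, k3] as OpenCV has them; the pictures are not rectified), "R" (3x3) and "t" (3): a world point X has camera coordinates R X + t. Camera axes: x right, y down, z forward; pixel columns grow to the right and rows downward; lengths in mm; the calibration is good to about 2 mm. A picture is of the moment at which its call begins: read the wrist's pose just before it. camera_info takes no time and is no camera call; for the wrist camera it gives the pose at the moment of the call.
- robot.hand_in(): hands the job in, once; it reports no verdict.
The state is a dict: "time_s": time; "joints": joint angles; "qd": joint speeds; "effort": joint torques, N m; "ee_pos": TCP position; "tcp_rot": TCP orientation; "ft_force": force on the tool from outside, world axes, zero at the start; "wrist_torque": the same for the moment, N m; "width": finger opening in mm.
Only numpy, scipy, OpenCV 4.12 (cv2) and the standard library are available. Lean on these libraries where they do the work, as an engineer would, in place of code of your own. Each camera call takes 0.05 s, during which the arm holds its last target. There are 200 camera calls.

### The job

Slide the flat metal absorber plate along its low store until its end hangs out over the open front edge but the plate still lies flat there, then take it by its two long sides and lift it off. Lay it gently on the counting stand, flat on both ledges, between the upright cheeks and centred lengthwise over the check source, and let go. Do not let the plate fall and leave the other things where they are.

Things in the scene. Friction and masses are not known exactly. Their poses are not given: they have to be found in the camera images.
- plate: plain bright metal plate, 140 x 60 x 4 mm, 90 g, with a small blank paper label on its top near one end; it starts lying flat in the channel of the store. Origin at the centre of its underside, x along its 140 mm length, z up. It is smooth and slides easily on the deck under a fingertip pressed on it from above with about 3 to 10 N.
- store: fixed riser 200 (x) x 84 (y) mm, black deck, its top 40 mm above the desk. Side rails, inner faces y = +-32 mm, outer +-42, and a rear stop (inner face x = +92 mm) stand 10 mm above the deck. Front end (x = -100 mm, towards the robot) is open and drops to the desk. Origin at the centre of its foot on the desk; x from front to rear. Inside, the rails leave no room for fingers beside the plate.
- store_front (a point): middle of the deck's open front edge, at deck height (40 mm above the desk), axes as the store's. The plate can be taken by its sides when about 45 to 60 mm hangs out here; past 70 mm it tips off.
- stand: fixed stand: base 90 (x) x 120 (y) x 8 mm; two metal ledges along x from -28 to +28 mm, tops 40 mm above the desk, at y = +-20 to +-34 mm; outside them cheeks of the same length, inner faces y = +-34 mm, lips up to 51 mm above the desk. A disc source 25 mm across sits on a pedestal in the middle, top 25 mm above the desk. Origin at the centre of its foot on the desk, z up.
- stand_seat (a point): point above the check source at ledge height (40 mm above the desk), midway between and along the ledges, axes as the stand's. The plate's origin belongs here, its length along x either way round; its ends then stick out 42 mm beyond the ledges.
- pot: bystander: small lidded sample pot, 50 mm across, 54 mm tall, origin at the centre of its foot
- tin: bystander: flat round tin, 66 mm across, 24 mm tall, origin at the centre of its foot
- calc: bystander: pocket calculator, 118 x 70 x 13 mm, origin at the centre of its underside
Not all that is in view belongs to the job. There is more than one size of the plate; the job needs the larger.

How it is judged:
By the outcome, as a careful person would: the job done as asked, in the order asked, and still so for the second after the job is handed in, with the robot touching nothing.
It also fails if it takes over 53 s, if anything falls off the work surface, if the arm or the gripper's body presses on something with over 40 N, if the wrist force passes 120 N, or if a joint passes its speed limit or range.

## Working session

There is one attempt and no reset: what is moved stays moved. The work goes in short steps, Python scripts to look and compute and a tool call to move; the robot and the scene stay as the last step left them, time stands still between calls to the robot, and variables do not carry over. Pictures are saved under pics/ and viewed, about 8 in all and at most 12, crops included, and the job is handed in when it is done.

Besides the shell and the picture viewer there is one more tool, called after "Emit:" as a command line: name --argument value ..., lists and objects as JSON in quotes. drive_tool: Moves the arm, as the interface text tells. Its arguments: {"type":"object","properties":{"dp":{"type":"array"},"dr":{"type":"array"},"fingers":{"type":"array"},"grip_force":{"type":"number"}},"required":["dp","dr","fingers"]}

```bash
ls; mkdir -p pics
cat > h.py <<'E'
import numpy as np, cv2
from station import robot, eyes
def grab(n,name=None):
    ci=eyes.camera_info(n); im,d=eyes.grab_frame(n)
    if name: cv2.imwrite(f'pics/{name}.png',im[:,:,::-1])
    return im,d,ci
def K(ci,h=420):
    f=h/2/np.tan(np.radians(ci['vfov'])/2)
    return np.array([[f,0,ci['cx']],[0,f,ci['cy']],[0,0,1]])
def cloud(d,ci):
    h,w=d.shape; u,v=np.meshgrid(np.arange(w),np.arange(h))
    p=cv2.undistortPoints(np.stack([u,v],-1).reshape(-1,1,2).astype(np.float64),K(ci),np.array(ci['dist'])).reshape(h,w,2)
    c=np.concatenate([p,np.ones((h,w,1))],-1)*d[...,None]
    return (c-np.array(ci['t']))@np.array(ci['R'])
def atz(uv,z,ci):
    p=cv2.undistortPoints(np.array(uv,float).reshape(-1,1,2),K(ci),np.array(ci['dist'])).reshape(-1,2)
    R=np.array(ci['R']);o=-R.T@np.array(ci['t']); r=np.c_[p,np.ones(len(p))]@R
    return o+r*((z-o[2])/r[:,2])[:,None]
E
python3 - <<'E'
from h import *
np.set_printoptions(suppress=True,precision=2)
for n in['top','scene']:
    im,d,ci=grab(n,n+'1'); np.savez(f'{n}1.npz',im=im,d=d,ci=ci); print(n,-np.array(ci['R']).T@ci['t'],ci['vfov'],ci['dist'])
    c=cloud(d,ci); print([c[y,x].round().tolist() for y,x in[(100,100),(100,450),(320,100),(320,450)]])
print(robot.state())
E
```

```text
pics
top [ 448.66   89.41 1308.99] 46.9742612738422 [-0.08  0.    0.    0.    0.  ]
[[1098.0, 828.0, -711.0], [735.0, -263.0, 396.0], [159.0, 816.0, -720.0], [139.0, -651.0, -713.0]]
scene [-361.48 -723.75  671.53] 42.36018653252965 [-0.06  0.    0.    0.    0.  ]
[[886.0, 1440.0, 38.0], [648.0, -285.0, 400.0], [-31.0, -58.0, 131.0], [519.0, -412.0, 1.0]]
{'time_s': 0.1, 'joints': array([ 1.02,  0.22,  1.53,  0.  ,  1.39, -0.13]), 'qd': array([-0., -0., -0., -0., -0.,  0.]), 'effort': array([  0.  , -49.59, -38.85,   0.07,   0.05,  -0.  ]), 'ee_pos': array([258.6 , 568.72, 403.73]), 'tcp_rot': array([[-0.91,  0.41, -0.  ],
       [ 0.41,  0.91, -0.  ],
       [ 0.  , -0.  , -1.  ]]), 'ft_force': array([1.37, 0.49, 0.3 ]), 'wrist_torque': array([ 0.04, -0.  ,  0.02]), 'width': 86.96229704556698}
```

View pics/top1.png

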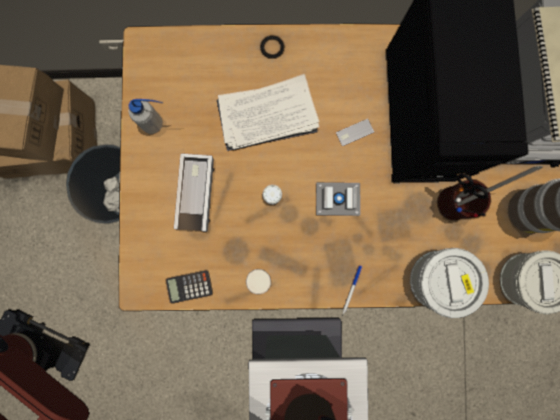

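View pics/scene1.png

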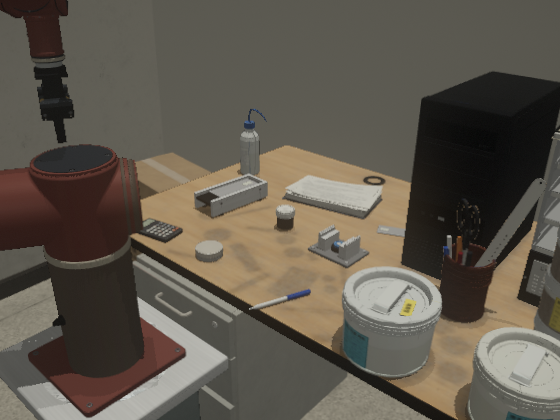

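The top view shows the store at about (195,193) with its open front near row 230. The plate is at its rear, the stand at (338,199), and the smaller decoy plate at (355,132). Next I'll measure these.

Run:
```python
from h import *
np.set_printoptions(suppress=True,precision=1)
z=np.load('top1.npz',allow_pickle=True);im,d,ci=z['im'],z['d'],z['ci'].item();c=cloud(d,ci)
np.save('c.npy',c)
a=cv2.resize(im[145:240,165:225],None,fx=6,fy=6,interpolation=cv2.INTER_CUBIC)
b=cv2.resize(im[170:225,308:370],None,fx=6,fy=6,interpolation=cv2.INTER_CUBIC)
o=np.zeros((570,360+380,3),np.uint8);o[:a.shape[0],:360]=a;o[:b.shape[0],365:365+b.shape[1]]=b
cv2.imwrite('pics/crop1.png',o[:,:,::-1])
def rect(m,n):
    u=np.zeros(m.shape,np.uint8)
    p=c[m][:,:2].astype(np.float32); r=cv2.minAreaRect(p);print(n,m.sum(),r, 'z',np.median(c[m][:,2]))
H=c[...,2]
S=np.zeros(H.shape,bool);S[145:240,165:225]=1
rect(S&(H>30)&(H<70),'store')
rect(S&(H>46)&(H<70),'rails')
T=np.zeros(H.shape,bool);T[170:225,308:370]=1
rect(T&(H>4)&(H<70),'stand'); rect(T&(H>34)&(H<70),'cheeks')
g=im.min(-1); rect(S&(g>120)&(H>38)&(H<47),'plate')
for n,(y,x,q) in dict(pot=(195,272,18),tin=(282,259,18),calc=(286,189,30)).items():
    m=np.zeros(H.shape,bool);m[y-q:y+q,x-q:x+q]=1; rect(m&(H>8)&(H<70),n)
```

```text
store 2505 ((600.3898315429688, 297.47454833984375), (86.01327514648438, 200.75039672851562), 84.9717788696289) z 44.22316635852081
rails 886 ((600.61474609375, 297.6508483886719), (85.62226867675781, 200.33253479003906), 84.97262573242188) z 49.1058557799699
stand 1494 ((587.0791625976562, -91.92007446289062), (167.44952392578125, 148.0367889404297), 89.19341278076172) z 10.03553924615958
cheeks 356 ((581.5086669921875, -88.77700805664062), (81.70555877685547, 56.2121467590332), 88.1950454711914) z 42.34063985071107
plate 1164 ((604.996826171875, 298.0135803222656), (84.08174133300781, 188.88406372070312), 85.23123168945312) z 43.722793971539375
pot 292 ((590.4947509765625, 84.10182189941406), (58.30454635620117, 48.797630310058594), 84.92874908447266) z 53.61593960790464
tin 479 ((363.4948425292969, 128.21463012695312), (63.855892181396484, 63.322933197021484), 62.90105056762695) z 23.062972948304424
calc 1037 ((358.1834716796875, 316.6046142578125), (85.76651000976562, 119.15713500976562), 8.952597618103027) z 11.839836209750816
```

View pics/crop1.png

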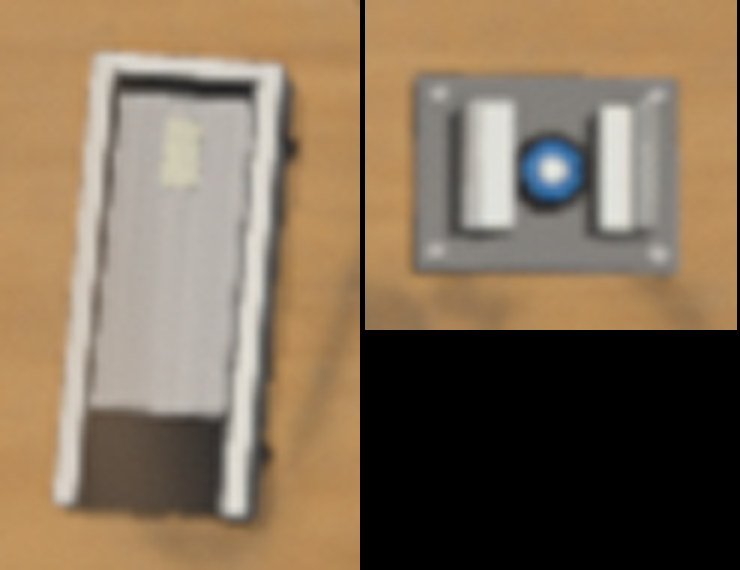

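The plate lies in the channel with its label towards the rear, and the stand is nearly square to the world axes.

Run:
```python
from h import *
np.set_printoptions(suppress=True,precision=1)
ci=np.load('top1.npz',allow_pickle=True)['ci'].item()
def q(n,pts,off,z):
    p=np.array(pts)/6.-0.42+np.array(off); w=atz(p,z,ci)[:,:2]; m=w.mean(0)
    ax=(w[0]+w[1]-w[2]-w[3])/2; ay=(w[0]+w[3]-w[1]-w[2])/2
    print(n,m,'yaw from x',np.degrees(np.arctan2(ax[1],ax[0])),'from y',np.degrees(np.arctan2(-ay[0],ay[1])),np.linalg.norm(ax),np.linalg.norm(ay))
q('plate',[(120,92),(252,100),(225,415),(88,408)],(165,145),44)
q('store',[(93,53),(288,65),(250,519),(53,506)],(165,145),50)
q('stand',[(415-365,75),(678-365,78),(676-365,272),(413-365,270)],(308,170),8)
q('cheek',[(463-365,100),(660-365,104),(658-365,232),(458-365,230)],(308,170),51)
q('source',[(551-365,170)]*4,(308,170),25)
np.set_printoptions(precision=4)
s=robot.state();print(s['ee_pos'],s['tcp_rot'])
p=np.array([606,297,250]);print(s['tcp_rot'].T@(p-s['ee_pos']))
```

```text
plate [614.5 297.2] yaw from x -5.205040775020712 from y -3.9770458603012617 140.27692810382428 59.515107674075175
store [600.  296.4] yaw from x -4.8009671952260184 from y -4.41683464450436 200.23537986983493 86.31391026922043
stand [582.3 -88.8] yaw from x -1.9691282791976705 from y -1.2320683809818114 88.448697894244 119.38309904177429
cheek [580.9 -89.2] yaw from x -2.9565128386881048 from y -1.5494571640850743 56.77994482562159 87.16671445350697
source [582.  -88.9] yaw from x 0.0 from y -0.0 0.0 0.0
[258.603  568.7202 403.7338] [[-0.9103  0.414  -0.001 ]
 [ 0.414   0.9103 -0.0015]
 [ 0.0003 -0.0018 -1.    ]]
[-428.7564 -103.2525  153.81  ]
```

Emit:
drive_tool --dp '[[0,0,0],[0,0,0],[0,0,0],[0,0,0],[-0.024,-0.015,0],[-0.024,-0.015,0],[-0.024,-0.015,0],[-0.024,-0.015,0],[-0.024,-0.015,0],[-0.024,-0.015,0],[-0.024,-0.015,0],[-0.024,-0.015,0]]' --dr '[[0,0,-4.9],[0,0,-4.9],[0,0,-4.9],[0,0,-4.8],[0,0,0],[0,0,0],[0,0,0],[0,0,0],[0,0,0],[0,0,0],[0,0,0],[0,0,0]]' --fingers '[0,0,0,0,0,0,0,0,0,0,0,0]'

```text
time_s: 1.1
ee_pos: [440.5, 431.7, 404.2]
tcp_rot: [[-0.996, 0.086, -0.001], [0.086, 0.996, -0.001], [0.001, -0.001, -1.0]]
ft_force: [0.4, 0.5, -0.7]
width: 14.9
```

Emit:
drive_tool --dp '[[-0.024,-0.015,0],[-0.024,-0.015,0],[-0.024,-0.015,0],[-0.024,-0.015,0],[-0.024,-0.015,0.01],[-0.024,-0.015,0.02],[-0.024,-0.015,0.02],[-0.024,-0.015,0.02],[0,0,0.02],[0,0,0.02],[0,0,0],[0,0,0]]' --dr '[[0,0,0],[0,0,0],[0,0,0],[0,0,0],[0,0,0],[0,0,0],[0,0,0],[0,0,0],[0,0,0],[0,0,0],[0,0,0],[0,0,0]]' --fingers '[0,0,0,0,0,0,0,0,0,0,0,0]'

```text
time_s: 2.1
ee_pos: [619.9, 296.3, 292.7]
tcp_rot: [[-0.996, 0.087, -0.004], [0.087, 0.996, -0.001], [0.004, -0.002, -1.0]]
ft_force: [0.8, 0.2, 0.2]
width: 0.7
```

Run:
```python
from h import *
np.set_printoptions(suppress=True,precision=4)
im,d,ci=grab('wrist','w1');s=robot.state();print(s['ee_pos'],s['tcp_rot'],s['ft_force'],s['width'],s['time_s'])
np.savez('w1.npz',im=im,d=d,ci=ci);print(-np.array(ci['R']).T@ci['t'])
```

```text
[620.431  296.7992 294.7346] [[-0.9963  0.0861 -0.0008]
 [ 0.0861  0.9963 -0.0003]
 [ 0.0008 -0.0003 -1.    ]] [ 0.2294  0.7598 -0.089 ] 0.25869316409112963 2.15
[535.8414 302.4847 274.1812]
```

View pics/w1.png

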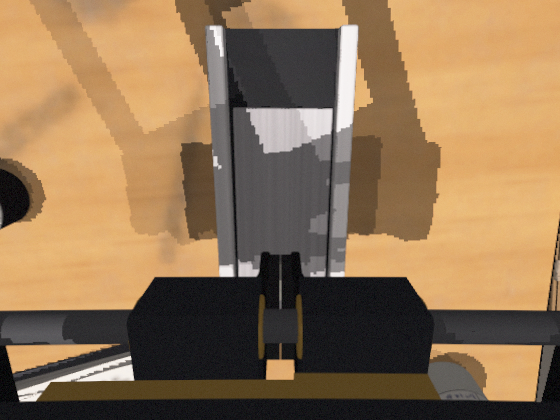

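The wrist view shows the plate's front edge at row 107 (columns 232–334), the deck's front edge at row 28, and the closed fingers at (280,265), central over the channel.

Run:
```python
from h import *
np.set_printoptions(suppress=True,precision=1)
ci=np.load('w1.npz',allow_pickle=True)['ci'].item()
print('plate front',atz([(233,107),(334,107)],44,ci)[:,:2].tolist())
print('deck front',atz([(228,28),(340,28)],40,ci)[:,:2].tolist())
print('rail front outer',atz([(207,27),(357,26)],50,ci)[:,:2].tolist())
```

```text
plate front [[542.2853813054325, 273.3953927212284], [547.4691991601147, 333.55210466670417]]
deck front [[499.30898273763853, 275.53791207114085], [504.8171486468555, 339.1375049032806]]
rail front outer [[499.4582436531131, 265.3564832370424], [506.01039438682636, 346.79990910825813]]
```

Emit:
drive_tool --dp '[[-0.009,0,0.015],[0,0,0.015],[0,0,0.015],[0,0,0.012],[0,0,0.006],[0,0,0.001],[0,0,0],[0,0,0],[0,0,0]]' --dr '[[0,0,0],[0,0,0],[0,0,0],[0,0,0],[0,0,0],[0,0,0],[0,0,0],[0,0,0],[0,0,0]]' --fingers '[0,0,0,0,0,0,0,0,0]'

```text
time_s: 2.9
ee_pos: [629.9, 296.1, 231.9]
tcp_rot: [[-0.996, 0.086, 0.002], [0.086, 0.996, 0.001], [-0.002, 0.001, -1.0]]
ft_force: [-0.3, 0.1, -0.2]
width: 0.3
```

Emit:
drive_tool --dp '[[0,0,0.002],[0,0,0.0015],[0,0,0.0],[0,0,0]]' --dr '[[0,0,0],[0,0,0],[0,0,0],[0,0,0]]' --fingers '[0,0,0,0]'

```text
time_s: 3.23
ee_pos: [629.5, 295.9, 227.2]
tcp_rot: [[-0.996, 0.086, -0.0], [0.086, 0.996, -0.0], [0.0, -0.0, -1.0]]
ft_force: [-0.7, -0.0, -0.6]
width: 0.4
```

Emit:
drive_tool --dp '[[0,0,0.001],[0,0,0],[0,0,0]]' --dr '[[0,0,0],[0,0,0],[0,0,0]]' --fingers '[0,0,0]'

```text
time_s: 3.48
ee_pos: [629.7, 295.9, 226.6]
tcp_rot: [[-0.996, 0.086, 0.001], [0.086, 0.996, 0.0], [-0.001, 0.0, -1.0]]
ft_force: [-0.9, -0.2, 2.1]
width: 0.2
```

Emit:
drive_tool --dp '[[0,0,0.0005],[0,0,0],[0,0,0]]' --dr '[[0,0,0],[0,0,0],[0,0,0]]' --fingers '[0,0,0]'

```text
time_s: 3.73
ee_pos: [629.8, 296.0, 226.6]
tcp_rot: [[-0.996, 0.086, 0.001], [0.086, 0.996, 0.0], [-0.001, 0.0, -1.0]]
ft_force: [-0.0, -0.9, 5.7]
width: 0.4
```

Emit:
drive_tool --dp '[[0.001,0,0.0002],[0.003,0,0],[0.004,0,0],[0.004,0,0],[0.004,0,0],[0.004,0,0],[0.004,0,0],[0.004,0,0],[0.002,0,0],[0,0,0]]' --dr '[[0,0,0],[0,0,0],[0,0,0],[0,0,0],[0,0,0],[0,0,0],[0,0,0],[0,0,0],[0,0,0],[0,0,0]]' --fingers '[0,0,0,0,0,0,0,0,0,0]'

```text
time_s: 4.57
ee_pos: [599.7, 298.8, 226.6]
tcp_rot: [[-0.996, 0.086, 0.002], [0.086, 0.996, 0.001], [-0.002, 0.001, -1.0]]
ft_force: [-0.3, 0.5, 6.4]
width: 0.3
```

```bash
cat > pf.py <<'E'
from h import *
import sys
im,d,ci=grab('wrist',sys.argv[1]);s=robot.state();c=cloud(d,ci)
e=np.array([-0.9963,0.086]);n=np.array([-.086,-.9963]);f=np.array([502,307])
u=(c[...,:2]-f)@e; v=(c[...,:2]-f)@n   # u: outward past front edge
m=(np.abs(v)<22)&(np.abs(c[...,2]-44)<3)&(np.arange(420)[:,None]<240)
g=im.mean(-1)
print(s['ee_pos'].round(1),s['ft_force'].round(1),s['time_s'],'TCP u',((s['ee_pos'][:2]-f)@e).round(1))
col=im[:250,270:292].mean((1,2)); k=np.argsort(-np.abs(np.diff(col)))[:8]
for r in sorted(k): print(r,col[r].round(),col[r+1].round(),'u44',((atz([(281,r+.5)],44,ci)[0,:2]-f)@e).round(1))
mm=m&(g>60); print('depth-44 max u',np.percentile(u[m],[1,99]).round(1))
E
python3 pf.py w2
```

```text
[599.7 298.8 226.6] [-0.5  0.   7.4] 4.6167 TCP u -98.1
53 144.0 101.0 u44 -0.3
54 101.0 61.0 u44 -0.6
86 54.0 76.0 u44 -12.9
87 76.0 150.0 u44 -13.3
88 150.0 184.0 u44 -13.7
89 184.0 210.0 u44 -14.1
172 181.0 151.0 u44 -49.5
173 151.0 131.0 u44 -49.9
depth-44 max u [-80.6  -1.4]
```

The plate follows the finger without slipping: it moved 30 mm and its front edge is now 13 mm inside. I'll continue the slide.

Emit:
drive_tool --dp '[[0.002,0,0],[0.004,0,0],[0.006,0,0],[0.006,0,0],[0.006,0,0],[0.006,0,0],[0.006,0,0],[0.006,0,0],[0.006,0,0],[0.004,0,0],[0.002,0,0],[0,0,0]]' --dr '[[0,0,0],[0,0,0],[0,0,0],[0,0,0],[0,0,0],[0,0,0],[0,0,0],[0,0,0],[0,0,0],[0,0,0],[0,0,0],[0,0,0]]' --fingers '[0,0,0,0,0,0,0,0,0,0,0,0]'

```text
time_s: 5.62
ee_pos: [545.7, 303.5, 226.6]
tcp_rot: [[-0.996, 0.086, 0.002], [0.086, 0.996, 0.001], [-0.001, 0.001, -1.0]]
ft_force: [-0.7, -0.2, 6.8]
width: 0.3
```

```bash
python3 pf.py w3
```

```text
[545.8 303.5 226.6] [-1.2  0.3  8. ] 5.6667 TCP u -43.9
83 150.0 115.0 u44 42.4
84 115.0 82.0 u44 42.0
87 86.0 126.0 u44 40.9
88 126.0 182.0 u44 40.5
89 182.0 207.0 u44 40.1
170 190.0 172.0 u44 5.6
175 155.0 134.0 u44 3.3
176 134.0 119.0 u44 2.9
depth-44 max u [-26.6  40.6]
```

Emit:
drive_tool --dp '[[0.003,0,0],[0.004,0,0],[0.003,0,0],[0.001,0,0],[0,0,0],[0,0,-0.004],[0,0,-0.01],[0,0,-0.02],[0,0,-0.02],[0,0,-0.02],[0,0,0],[0,0,0]]' --dr '[[0,0,0],[0,0,0],[0,0,0],[0,0,0],[0,0,0],[0,0,0],[0,0,0],[0,0,0],[0,0,0],[0,0,0],[0,0,0],[0,0,0]]' --fingers '[0,0,0,0,0,0,0,0,0,0,0,0]'

```text
time_s: 6.67
ee_pos: [535.1, 304.3, 301.0]
tcp_rot: [[-0.996, 0.086, 0.002], [0.086, 0.996, 0.001], [-0.002, 0.001, -1.0]]
ft_force: [0.5, 0.1, -0.3]
width: 0.3
```

```bash
python3 pf.py w4
```

```text
[534.6 304.  299.4] [-0.3  0.5 -0.1] 6.7167 TCP u -32.7
83 142.0 103.0 u44 53.9
84 103.0 82.0 u44 53.3
87 74.0 143.0 u44 51.6
88 143.0 197.0 u44 51.0
144 173.0 150.0 u44 17.2
145 150.0 132.0 u44 16.5
147 118.0 97.0 u44 15.3
148 97.0 84.0 u44 14.6
depth-44 max u [-46.6  50.7]
```

View pics/w4.png

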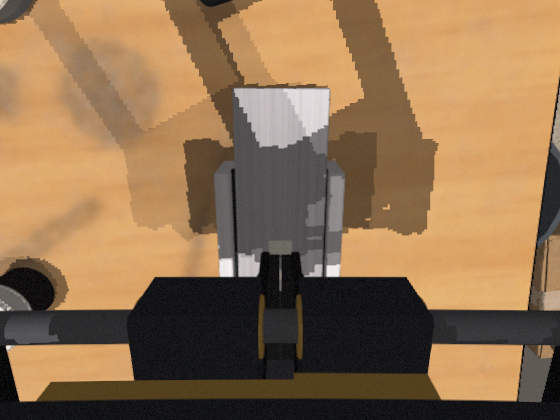

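Overhang is about 51.5 mm: the front edge is at row 87, and the plate is flat and square in the channel. Next I move over the overhanging end with the jaws open.

Emit:
drive_tool --dp '[[0.01,0,0],[0.02,0,0],[0.02,0,0],[0.01,0,0],[0,0,0],[0,0,0],[0,0,0.01],[0,0,0.01],[0,0,0.01],[0,0,0],[0,0,0],[0,0,0]]' --dr '[[0,0,0],[0,0,0],[0,0,0],[0,0,0],[0,0,0],[0,0,0],[0,0,0],[0,0,0],[0,0,0],[0,0,0],[0,0,0],[0,0,0]]' --fingers '[0.087,0.087,0.087,0.087,0.087,0.087,0.087,0.087,0.087,0.087,0.087,0.087]'

```text
time_s: 7.72
ee_pos: [475.3, 309.2, 269.1]
tcp_rot: [[-0.996, 0.087, -0.001], [0.087, 0.996, -0.0], [0.001, -0.0, -1.0]]
ft_force: [0.3, 0.2, 0.9]
width: 72.4
```

Run:
```python
from h import *
im,d,ci=grab('wrist');s=robot.state();print(s['ee_pos'],s['width'],s['ft_force'])
c=cloud(d,ci); p=np.load('w1.npz') if 0 else None
im,d,ci=grab('top','t2');np.savez('top2.npz',im=im,d=d,ci=ci)
w=atz([(235,89),(329,88)],44,eyes.camera_info('wrist'))
# plate side lines from the w4 picture: shift camera back by the TCP motion
ci4=eyes.camera_info('wrist');R=np.array(ci4['R']);o=-R.T@np.array(ci4['t'])+np.array([534.6,304.0,299.4])-s['ee_pos'];ci4['t']=-R@o
q=atz([(235,89),(329,88),(236,160),(327,160)],44,ci4)[:,:2];print(q)
T=s['tcp_rot'];r=np.c_[q,np.full(4,44)]-s['ee_pos'];print(r@T)
```

```text
[475.43465494 309.25671844 269.60412699] 76.38598824832302 [ 0.19647577  0.20859913 -0.14468203]
[[448.18038117 283.28303815]
 [452.49649408 340.06220241]
 [491.19772246 278.53504192]
 [496.22497014 336.88314565]]
[[ 24.9328691  -28.24865264 225.599236  ]
 [ 25.54898006  28.6909884  225.6023847 ]
 [-18.33402032 -29.25432053 225.60488969]
 [-18.29053278  29.30993927 225.60820613]]
```

The jaws are centred on the plate to within 0.3 mm, with the plate end 25 mm ahead of the grasp axis. Lowering now.

Emit:
drive_tool --dp '[[0,0,0],[0,0,0],[0,0,0.006],[0,0,0.012],[0,0,0.014],[0,0,0.014],[0,0,0.01],[0,0,0.006],[0,0,0],[0,0,0]]' --dr '[[0,0,0],[0,0,0],[0,0,0],[0,0,0],[0,0,0],[0,0,0],[0,0,0],[0,0,0],[0,0,0],[0,0,0]]' --fingers '[0.087,0.087,0.087,0.087,0.087,0.087,0.087,0.087,0.087,0.087]'

```text
time_s: 8.65
ee_pos: [475.0, 309.2, 207.1]
tcp_rot: [[-0.996, 0.086, -0.001], [0.086, 0.996, -0.0], [0.001, -0.0, -1.0]]
ft_force: [-0.1, 1.0, -0.0]
width: 87.5
```

Emit:
drive_tool --dp '[[0,0,0],[0,0,0],[0,0,0],[0,0,0],[0,0,0],[0,0,0],[0,0,0],[0,0,0],[0,0,0],[0,0,0]]' --dr '[[0,0,0],[0,0,0],[0,0,0],[0,0,0],[0,0,0],[0,0,0],[0,0,0],[0,0,0],[0,0,0],[0,0,0]]' --fingers '[0.078,0.07,0.066,0.063,0.061,0.059,0.057,0.055,0.055,0.055]' --grip_force 30

```text
time_s: 9.48
ee_pos: [475.2, 309.3, 207.6]
tcp_rot: [[-0.996, 0.086, 0.0], [0.086, 0.996, 0.0], [-0.0, 0.0, -1.0]]
ft_force: [-0.1, -0.2, 1.2]
width: 59.1
```

Emit:
drive_tool --dp '[[0,0,0],[0,0,0],[0,0,-0.002],[0,0,-0.004],[0,0,-0.006],[0,0,-0.01],[0,0,-0.015],[0,0,-0.02],[0,0,-0.02],[0,0,-0.02],[0,0,-0.01],[0,0,0]]' --dr '[[0,0,0],[0,0,0],[0,0,0],[0,0,0],[0,0,0],[0,0,0],[0,0,0],[0,0,0],[0,0,0],[0,0,0],[0,0,0],[0,0,0]]' --fingers '[0.045,0.045,0.045,0.045,0.045,0.045,0.045,0.045,0.045,0.045,0.045,0.045]' --grip_force 40

```text
time_s: 10.48
ee_pos: [476.1, 309.8, 318.4]
tcp_rot: [[-0.996, 0.086, 0.006], [0.086, 0.996, 0.003], [-0.005, 0.003, -1.0]]
ft_force: [0.7, 0.3, -0.9]
width: 58.8
```

Run:
```python
from h import *
np.set_printoptions(suppress=True,precision=2)
s=robot.state();print(s['ee_pos'],s['width'],s['ft_force'],s['wrist_torque'],s['time_s'])
im,d,ci=grab('scene','s3');np.savez('s3.npz',im=im,d=d,ci=ci)
im,d,ci=grab('top','t3')
a=cv2.imread('pics/s3.png')[60:260,100:340];b=cv2.imread('pics/t3.png')[140:260,140:240]
cv2.imwrite('pics/c3.png',np.hstack([cv2.resize(a,(480,400)),cv2.resize(b,(320,400))]))
c=cloud(d,ci);m=(np.abs(c[...,2]-150)<35)&(c[...,0]>505)&(c[...,0]<600)&(np.abs(c[...,1]-300)<28)
p=c[m];print(m.sum(),'x',p[:,0].min(),p[:,0].max(),'fit z=ax+by+c',np.linalg.lstsq(np.c_[p[:,:2]-[475,309],np.ones(len(p))],p[:,2],rcond=None)[0])
```

```text
[476.15 309.78 318.39] 58.77781831200228 [ 0.65  0.25 -0.94] [-0.02  0.05 -0.  ] 10.4833
624 x 514.878379485086 590.5489896863776 fit z=ax+by+c [ -0.01   0.01 152.72]
```

View pics/c3.png

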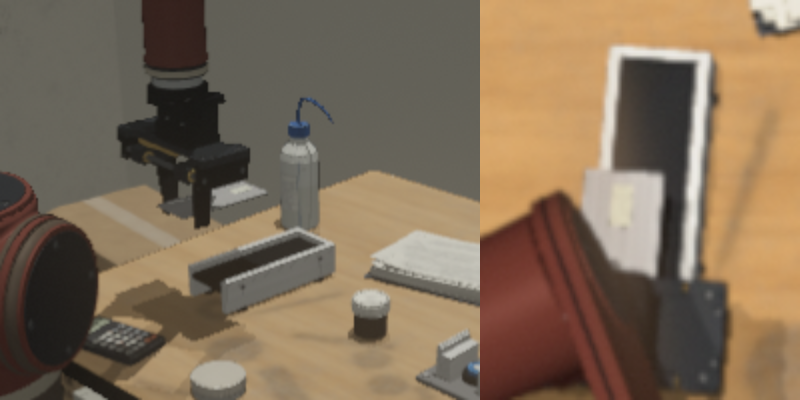

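The plate is held level (tilt 0.01 rad) and the store is empty. Before moving over, I'll check clearance to the tower.

Run:
```python
from h import *
c=np.load('c.npy')
m=(c[...,2]>70)&(c[...,0]>400)&(c[...,1]<-60)&(c[...,1]>-330)&(c[...,0]<900)
p=c[m];
for lo in(70,150,300):
    q=p[p[:,2]>lo]; print(lo,len(q),'ymax',np.percentile(q[:,1],99.5).round(),'xmin',np.percentile(q[:,0],.5).round())
    for x in range(440,760,40):
        w=q[abs(q[:,0]-x)<20]; print(x,w[:,1].max().round() if len(w) else None,end='; ')
    print()
s=robot.state();T=s['tcp_rot'];print(T.T@(np.array([640,-20,330])-s['ee_pos']))
```

```text
70 12738 ymax -231.0 xmin 408.0
440 -301.0; 480 None; 520 None; 560 None; 600 -243.0; 640 -232.0; 680 -232.0; 720 -232.0; 
150 11478 ymax -231.0 xmin 620.0
440 None; 480 None; 520 None; 560 None; 600 -243.0; 640 -232.0; 680 -232.0; 720 -232.0; 
300 8797 ymax -231.0 xmin 622.0
440 None; 480 None; 520 None; 560 None; 600 None; 640 -232.0; 680 -233.0; 720 -233.0; 
[-192.79624714 -313.75017107  -15.33109988]
```

Emit:
drive_tool --dp '[[-0.004,-0.006,-0.005],[-0.008,-0.012,-0.005],[-0.011,-0.018,0],[-0.011,-0.018,0],[-0.011,-0.018,0],[-0.011,-0.018,0],[-0.011,-0.018,0],[-0.011,-0.018,0],[-0.011,-0.018,0],[-0.011,-0.018,0],[-0.011,-0.018,0],[-0.011,-0.018,0]]' --dr '[[0,0,0],[0,0,0],[0,0,0],[0,0,0],[0,0,0],[0,0,0],[0,0,0],[0,0,0],[0,0,0],[0,0,0],[0,0,0],[0,0,0]]' --fingers '[0.045,0.045,0.045,0.045,0.045,0.045,0.045,0.045,0.045,0.045,0.045,0.045]'

```text
time_s: 11.58
ee_pos: [579.5, 99.9, 323.0]
tcp_rot: [[-0.996, 0.087, -0.003], [0.087, 0.996, -0.0], [0.003, -0.001, -1.0]]
ft_force: [-0.2, 0.2, -0.9]
width: 58.7
```

Emit:
drive_tool --dp '[[-0.011,-0.018,0],[-0.011,-0.018,0],[-0.011,-0.018,0],[-0.011,-0.018,0],[-0.011,-0.018,0],[-0.01,-0.015,0],[-0.006,-0.01,0],[0,0,0],[0,0,0],[0,0,0],[0,0,0]]' --dr '[[0,0,0],[0,0,0],[0,0,0],[0,0,0],[0,0,0],[0,0,0],[0,0,0],[0,0,-1.5],[0,0,-1.6],[0,0,0],[0,0,0]]' --fingers '[0.045,0.045,0.045,0.045,0.045,0.045,0.045,0.045,0.045,0.045,0.045]'

```text
time_s: 12.5
ee_pos: [640.2, -19.2, 323.9]
tcp_rot: [[-0.999, 0.033, -0.001], [0.033, 0.999, 0.0], [0.001, 0.0, -1.0]]
ft_force: [0.5, 0.6, -0.7]
width: 59.2
```

Run:
```python
from h import *
np.set_printoptions(suppress=True,precision=4)
im,d,ci=grab('wrist','w5');s=robot.state();print(s['ee_pos'],s['tcp_rot'],s['width'],s['time_s'])
np.savez('w5.npz',im=im,d=d,ci=ci,p=s['ee_pos'],T=s['tcp_rot'])
```

```text
[640.2234 -19.0908 324.0823] [[-0.9995  0.0329 -0.0009]
 [ 0.0329  0.9995  0.0002]
 [ 0.0009  0.0002 -1.    ]] 59.10467511517218 12.55
```

View pics/w5.png

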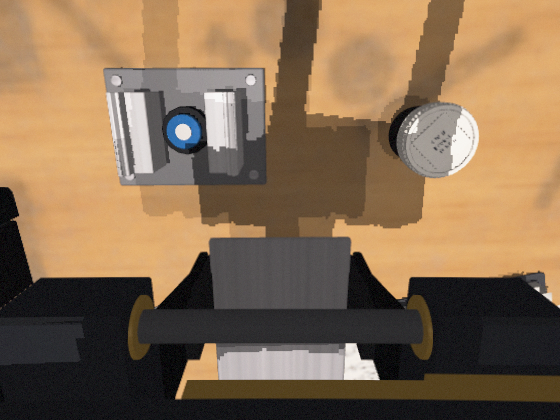

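Stand base corners are at (104,69), (264,67), (266,185) and (120,186), with the source at (183,131). The held plate's front edge is at row 238, columns 210–349.

Run:
```python
from h import *
np.set_printoptions(suppress=True,precision=2)
z=np.load('w5.npz',allow_pickle=True);ci=z['ci'].item();p,T=z['p'],z['T']
c=cloud(z['d'],ci)
# image up=-x, right=+y
w=atz([(104,69),(264,67),(266,185),(120,186)],8,ci)[:,:2]; ax=(w[2]+w[3]-w[0]-w[1])/2; ay=(w[1]+w[2]-w[0]-w[3])/2
print('stand',w.mean(0),np.degrees(np.arctan2(ax[1],ax[0])),np.degrees(np.arctan2(-ay[0],ay[1])),np.linalg.norm(ax),np.linalg.norm(ay))
print('source',atz([(183,131)],25,ci)[0,:2])
L=(c[...,2]>36)&(c[...,2]<56); L[:80]=0;L[195:]=0;L[:,:95]=0;L[:,255:]=0
print('ledges/cheeks',cv2.minAreaRect(c[L][:,:2].astype(np.float32)))
k=c[245:290,220:340].reshape(-1,3);print('plate top z',np.median(k[:,2]),'rel TCP',np.median(k[:,2])-p[2])
q=atz([(210,238),(349,238),(213,300),(348,300)],np.median(k[:,2]),ci); print('plate in tool',(q-p)@T)
```

```text
stand [583.39 -89.7 ] -1.875931555266131 -1.1115015395786456 90.00582980407597 119.31413732390673
source [582.53 -90.19]
ledges/cheeks ((582.8938598632812, -90.13406372070312), (83.85759735107422, 55.65123748779297), 88.50175476074219)
plate top z 161.61983801586734 rel TCP -162.46248953046103
plate in tool [[ 25.49 -30.3  162.48]
 [ 25.51  27.63 162.49]
 [ -3.87 -30.59 162.45]
 [ -3.84  28.82 162.46]]
```

Emit:
drive_tool --dp '[[0.005,-0.004,0],[0.012,-0.009,0],[0.014,-0.01,0],[0.014,-0.01,0],[0.014,-0.01,0],[0.014,-0.01,0],[0.014,-0.01,0],[0.008,-0.006,0],[0.005,-0.004,0],[0,0,0],[0,0,0]]' --dr '[[0,0,0],[0,0,0],[0,0,0],[0,0,0],[0,0,0],[0,0,0],[0,0,0],[0,0,0],[0,0,-0.3],[0,0,0],[0,0,0]]' --fingers '[0.045,0.045,0.045,0.045,0.045,0.045,0.045,0.045,0.045,0.045,0.045]'

```text
time_s: 13.47
ee_pos: [538.2, -89.0, 324.8]
tcp_rot: [[-1.0, 0.028, 0.001], [0.028, 1.0, 0.0], [-0.001, 0.0, -1.0]]
ft_force: [-0.4, -0.9, -1.3]
width: 58.9
```

Emit:
drive_tool --dp '[[0,0,0.005],[0,0,0.01],[0,0,0.015],[0,0,0.015],[0,0,0.015],[0,0,0.015],[0,0,0.012],[0,0,0.008],[0,0,0.004],[0,0,0],[0,0,0],[0,0,0]]' --dr '[[0,0,0],[0,0,0],[0,0,0],[0,0,0],[0,0,0],[0,0,0],[0,0,0],[0,0,0],[0,0,0],[0,0,0],[0,0,0],[0,0,0]]' --fingers '[0.045,0.045,0.045,0.045,0.045,0.045,0.045,0.045,0.045,0.045,0.045,0.045]'

```text
time_s: 14.47
ee_pos: [538.6, -89.1, 226.4]
tcp_rot: [[-1.0, 0.027, 0.002], [0.027, 1.0, -0.0], [-0.002, -0.0, -1.0]]
ft_force: [0.7, 0.5, -0.3]
width: 59.3
```

Run:
```python
from h import *
np.set_printoptions(suppress=True,precision=4)
s=robot.state();print(s['ee_pos'],s['tcp_rot'],s['width'],s['time_s'],s['ft_force'])
im,d,ci=grab('top','t6');np.savez('top6.npz',im=im,d=d,ci=ci)
i2,_,_=grab('scene','s6')
a=cv2.resize(im[160:240,290:390],(400,320));b=cv2.resize(i2[170:290,260:410],(400,320))
cv2.imwrite('pics/c6.png',np.hstack([a,b])[:,:,::-1])
```

```text
[538.5722 -89.087  226.4154] [[-0.9996  0.0271  0.0015]
 [ 0.0271  0.9996 -0.0005]
 [-0.0016 -0.0005 -1.    ]] 59.26930517177804 14.4667 [ 0.7442  0.4565 -0.2882]
```

View pics/c6.png

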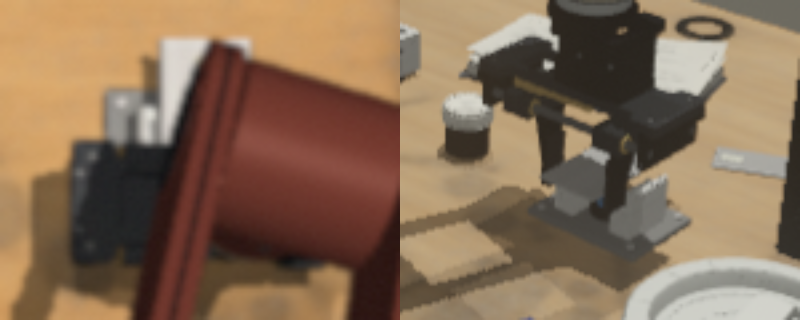

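The plate is level and lined up between the cheeks. I'll lower it gently.

Emit:
drive_tool --dp '[[0,0,0.002],[0,0,0.003],[0,0,0.003],[0,0,0.003],[0,0,0.002],[0,0,0.002],[0,0,0.001],[0,0,0],[0,0,0]]' --dr '[[0,0,0],[0,0,0],[0,0,0],[0,0,0],[0,0,0],[0,0,0],[0,0,0],[0,0,0],[0,0,0]]' --fingers '[0.045,0.045,0.045,0.045,0.045,0.045,0.045,0.045,0.045]'

```text
time_s: 15.32
ee_pos: [538.0, -89.0, 209.5]
tcp_rot: [[-1.0, 0.027, -0.0], [0.027, 1.0, 0.0], [0.0, 0.0, -1.0]]
ft_force: [0.3, -0.2, -0.3]
width: 58.8
```

Emit:
drive_tool --dp '[[0,0,0.001],[0,0,0.0005],[0,0,0],[0,0,0]]' --dr '[[0,0,0],[0,0,0],[0,0,0],[0,0,0]]' --fingers '[0.045,0.045,0.045,0.045]'

```text
time_s: 15.65
ee_pos: [538.1, -89.0, 208.1]
tcp_rot: [[-1.0, 0.027, 0.0], [0.027, 1.0, -0.0], [-0.0, -0.0, -1.0]]
ft_force: [-0.2, -0.9, 0.3]
width: 59.1
```

Emit:
drive_tool --dp '[[0,0,0.0005],[0,0,0],[0,0,0]]' --dr '[[0,0,0],[0,0,0],[0,0,0]]' --fingers '[0.045,0.045,0.045]'

```text
time_s: 15.9
ee_pos: [538.2, -89.0, 207.7]
tcp_rot: [[-1.0, 0.027, 0.0], [0.027, 1.0, -0.0], [-0.0, -0.0, -1.0]]
ft_force: [-0.4, 0.3, -0.4]
width: 58.9
```

Emit:
drive_tool --dp '[[0,0,0.0005],[0,0,0],[0,0,0]]' --dr '[[0,0,0],[0,0,0],[0,0,0]]' --fingers '[0.045,0.045,0.045]'

```text
time_s: 16.15
ee_pos: [538.2, -89.0, 207.5]
tcp_rot: [[-1.0, 0.027, 0.0], [0.027, 1.0, -0.0], [-0.0, -0.0, -1.0]]
ft_force: [-1.8, 0.9, 4.2]
width: 58.6
```

Emit:
drive_tool --dp '[[0,0,0.0004],[0,0,0],[0,0,0]]' --dr '[[0,0,0],[0,0,0],[0,0,0]]' --fingers '[0.045,0.045,0.045]'

```text
time_s: 16.4
ee_pos: [538.3, -89.0, 207.2]
tcp_rot: [[-1.0, 0.027, 0.0], [0.027, 1.0, -0.0], [-0.0, -0.0, -1.0]]
ft_force: [-2.5, 0.4, 6.8]
width: 58.7
```

Contact at 207.5, as expected. I'll ease off and release slowly.

Emit:
drive_tool --dp '[[0,0,-0.0006],[0,0,0],[0,0,0],[0,0,0],[0,0,0],[0,0,0],[0,0,0],[0,0,0],[0,0,0],[0,0,0],[0,0,0],[0,0,0]]' --dr '[[0,0,0],[0,0,0],[0,0,0],[0,0,0],[0,0,0],[0,0,0],[0,0,0],[0,0,0],[0,0,0],[0,0,0],[0,0,0],[0,0,0]]' --fingers '[0.055,0.057,0.059,0.061,0.063,0.066,0.07,0.075,0.08,0.083,0.083,0.083]' --grip_force 10

```text
time_s: 17.4
ee_pos: [538.1, -89.0, 207.3]
tcp_rot: [[-1.0, 0.027, -0.0], [0.027, 1.0, -0.0], [0.0, -0.0, -1.0]]
ft_force: [0.1, -0.8, -0.8]
width: 82.1
```

Emit:
drive_tool --dp '[[0,0,0],[0,0,0],[0,0,-0.003],[0,0,-0.006],[0,0,-0.01],[0,0,-0.015],[0,0,-0.02],[0,0,-0.02],[0,0,-0.02],[0,0,-0.02],[0,0,-0.02],[0,0,0]]' --dr '[[0,0,0],[0,0,0],[0,0,0],[0,0,0],[0,0,0],[0,0,0],[0,0,0],[0,0,0],[0,0,0],[0,0,0],[0,0,0],[0,0,0]]' --fingers '[0.083,0.083,0.083,0.083,0.083,0.083,0.083,0.083,0.083,0.083,0.083,0.083]'

```text
time_s: 18.4
ee_pos: [539.6, -89.4, 347.3]
tcp_rot: [[-1.0, 0.027, 0.009], [0.027, 1.0, -0.003], [-0.009, -0.003, -1.0]]
ft_force: [1.0, 0.1, 1.2]
width: 83.0
```

Emit:
drive_tool --dp '[[0.005,0.01,-0.01],[0.005,0.025,-0.01],[0.005,0.025,-0.01],[0.005,0.025,0],[0.005,0.025,0],[0.005,0.025,0],[0.005,0.025,0],[0.005,0.025,0],[0,0.02,0],[0,0.01,0],[0,0,0],[0,0,0]]' --dr '[[0,0,0],[0,0,0],[0,0,0],[0,0,0],[0,0,0],[0,0,0],[0,0,0],[0,0,0],[0,0,0],[0,0,0],[0,0,0],[0,0,0]]' --fingers '[0.083,0.083,0.083,0.083,0.083,0.083,0.083,0.083,0.083,0.083,0.083,0.083]'

```text
time_s: 19.4
ee_pos: [503.6, 127.2, 371.0]
tcp_rot: [[-1.0, 0.026, -0.001], [0.026, 1.0, -0.001], [0.001, -0.001, -1.0]]
ft_force: [-0.1, 0.1, -0.5]
width: 82.9
```

Run:
```python
from h import *
np.set_printoptions(suppress=True,precision=2)
s=robot.state();print(s['ee_pos'],s['width'],s['time_s'],s['ft_force'])
im,d,ci=grab('top','t7');np.savez('top7.npz',im=im,d=d,ci=ci)
i2,d2,c2=grab('scene','s7')
a=cv2.resize(im[160:240,290:390],(400,320),interpolation=cv2.INTER_CUBIC);b=cv2.resize(i2[170:290,260:410],(400,320))
cv2.imwrite('pics/c7.png',np.hstack([a,b])[:,:,::-1])
c=cloud(d,ci)
m=(np.abs(c[...,0]-583)<85)&(np.abs(c[...,1]+90)<26)&(c[...,2]>38)&(c[...,2]<56)
p=c[m];print(m.sum(),cv2.minAreaRect(p[:,:2].astype(np.float32)),'plane',np.linalg.lstsq(np.c_[p[:,:2]-[582.8,-89.8],np.ones(len(p))],p[:,2],rcond=None)[0])
```

```text
[503.58 127.2  370.98] 82.88948817892671 19.4 [-0.07  0.06 -0.51]
1032 ((582.8831176757812, -89.98937225341797), (51.90095901489258, 139.06060791015625), 89.97344207763672) plane [ 0.    0.01 44.21]
```

View pics/c7.png

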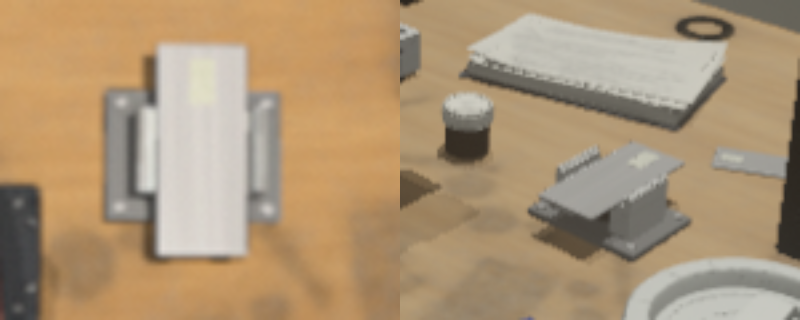

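The plate lies flat with its top at 44.2 mm, centred at x 582.9 against the stand's 582.8, and between the cheeks. Handing in.

Run:
```python
from station import robot
print(robot.hand_in())
```

```text
the job is handed in; nothing more can be done
None
```

The larger plate is now on the counting stand, and the job is handed in at about 19.5 s of the 53 s allowed. I slid it about 95 mm with closed fingertips pressing 6–8 N. That left about 51.5 mm hanging flat over the store's front edge. I then gripped it by its long sides, lifted it level, set it on the ledges, released it and drew back.

**Last checks:**
- **Flatness:** the top camera gave the plate's top at 44.2 mm, where 44 is expected, with tilt of 0.01 or less.
- **Centring:** the plate's centre measured x = 582.9 against 582.8 for the stand. Across the stand it looks to be between the cheeks; the commanded position was about 0.5 mm from centre, against about 4 mm of clearance each side.
- **Other things:** the pot had not moved in the last pictures. I did not measure the tin and calculator again, but the arm's path stayed well clear of them.
- **Forces:** the largest reading was about 8 N, far below the limits.

No check failed. The stand's angle came out between -1.1 and -3.0 degrees depending on the view, and I placed the plate at about -1.55 degrees.

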